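Restock the push-feed spice rack

TASK

Restock the spice rack: load the spare spice jar and the spare steel spice tin, each into the lane that holds its own kind and still has room, by sliding it in upright from the left end until it has pushed the older ones along towards the hob and the lane's spring catch has snapped shut behind it. Leave the full lane as it is, everything standing, and do not shift the bottle, the glass or the onion.

Things in the scene. Friction and masses are not known exactly. Their poses are not given: they have to be found in the camera images.
- rack: fixed push-feed jar rack, wooden board 206 (x) x 247 (y) mm with steel wire rails, turned a few degrees; origin: centre of underside, z up. Three lanes along its y axis at x = -66, 0, +66 mm, 50 mm clear width, floor 14 mm and rail tops 35 mm above the worktop. Loaded at the +y end, drawn at the -y (hob) end, where a 39 mm high lip has its inner face at y = -112 mm. A lane takes three in file
- lane_1 (a point): point on the floor of lane 1 (rack x = -66 mm) near its loading end (rack y = +95 mm; the rails flare from y = +80 to +112 mm): a jar or tin stands here just short of the catch
- catch_1 (a joint): spring catch of lane 1 (x = -66 mm): dark steel tongue 37 mm long, 20 to 31 mm above the worktop, pivoted outside the -x rail at rack y = +52 mm. 0 rad = closed, tip 5 mm short of the lane middle at rack y = +25 mm; folds aside to about 0.75 rad (under 1 N) as a jar is pushed past towards -y, then springs back behind it and blocks its return
- lane_2 (a point): point on the floor of lane 2 (rack x = 0 mm) near its loading end (rack y = +95 mm; the rails flare from y = +80 to +112 mm): a jar or tin stands here just short of the catch
- catch_2 (a joint): spring catch of lane 2 (x = 0 mm): dark steel tongue 37 mm long, 20 to 31 mm above the worktop, pivoted outside the -x rail at rack y = +52 mm. 0 rad = closed, tip 5 mm short of the lane middle at rack y = +25 mm; folds aside to about 0.75 rad (under 1 N) as a jar is pushed past towards -y, then springs back behind it and blocks its return
- lane_3 (a point): point on the floor of lane 3 (rack x = 66 mm) near its loading end (rack y = +95 mm; the rails flare from y = +80 to +112 mm): a jar or tin stands here just short of the catch; it is the lane nearest the wall: cupboards hang 470 mm above the worktop from 0.60 m ahead of the robot base (door handles from 0.57 m), so keep the wrist low there
- catch_3 (a joint): spring catch of lane 3 (x = 66 mm): dark steel tongue 37 mm long, 20 to 31 mm above the worktop, pivoted outside the -x rail at rack y = +52 mm. 0 rad = closed, tip 5 mm short of the lane middle at rack y = +25 mm; folds aside to about 0.75 rad (under 1 N) as a jar is pushed past towards -y, then springs back behind it and blocks its return
- jar_1: spice jar standing in the rack: upright cylinder, 41 mm diameter, 105 mm high, dark screw lid, 0.11 kg; origin at the centre of its base, z up. Jars of a lane stand in file within 2 mm of each other; the last one in each lane stands just beyond the catch, base centre at rack y about 0
- jar_2: spice jar standing in the rack: upright cylinder, 41 mm diameter, 105 mm high, dark screw lid, 0.11 kg; origin at the centre of its base, z up. Jars of a lane stand in file within 2 mm of each other; the last one in each lane stands just beyond the catch, base centre at rack y about 0
- jar_3: spice jar standing in the rack: upright cylinder, 41 mm diameter, 105 mm high, dark screw lid, 0.11 kg; origin at the centre of its base, z up. Jars of a lane stand in file within 2 mm of each other; the last one in each lane stands just beyond the catch, base centre at rack y about 0
- jar_4: spice jar standing in the rack: upright cylinder, 41 mm diameter, 105 mm high, dark screw lid, 0.11 kg; origin at the centre of its base, z up. Jars of a lane stand in file within 2 mm of each other; the last one in each lane stands just beyond the catch, base centre at rack y about 0
- jar_5: spice jar standing in the rack: upright cylinder, 41 mm diameter, 105 mm high, dark screw lid, 0.11 kg; origin at the centre of its base, z up. Jars of a lane stand in file within 2 mm of each other; the last one in each lane stands just beyond the catch, base centre at rack y about 0
- tin_1: plain steel spice tin standing in the rack: upright cylinder, 41 mm diameter, 82 mm high, ribbed steel screw lid, 0.09 kg; origin at the centre of its base, z up. Stands in file like the jars, all tins in one lane
- tin_2: plain steel spice tin standing in the rack: upright cylinder, 41 mm diameter, 82 mm high, ribbed steel screw lid, 0.09 kg; origin at the centre of its base, z up. Stands in file like the jars, all tins in one lane
- spare_jar: the spare spice jar, standing on the worktop to the left of the rack among other things: same as the jars in the rack (41 mm diameter, 105 mm high, 0.08 to 0.15 kg); origin at the centre of its base, z up; hold it 55 to 90 mm above its base to stay clear of the rails
- spare_tin: the spare spice tin, standing on the worktop to the left of the rack: same as the tins in the rack (steel, 41 mm diameter, 82 mm high, 0.06 to 0.13 kg); origin at the centre of its base, z up; hold it 50 to 65 mm above its base to stay clear of the rails
- tall_bottle: bystander: tall glass sauce bottle with red cap, 59 mm diameter, 204 mm high, standing near the spares (a gripper's body can strike it); origin at the centre of its base
- glass: bystander: drinking glass, 81 mm diameter, 93 mm high, standing near the spares; origin at the centre of its base
- onion: bystander: red onion, about 84 mm wide and 82 mm high, on the worktop at the far left; origin at the centre of its underside

How it is judged:
At the end, for the whole second after the job is handed in: Both spares upright (0.1 rad) on the lane floor past the catch (rack y < 6 mm), each right behind the last of its kind (within 60 mm of jar_4, tin_1), older ones in file ahead; full lane moved < 20 mm; catches < 0.12 rad; bottle, glass, onion upright, moved < 30 mm; jars at rest (y of spare_jar in the frame of rack between -0.098 and 0.006 m and x of spare_jar in the frame of rack between -0.078 and 0.078 m and height (world z) of spare_jar between 0.008 and 0.02 m and angle between each of spare_jar, spare_tin, jar_1, jar_2, jar_3, jar_4, jar_5, tin_1, tin_2's own z axis and vertical below 0.1 rad and linear speed of each of spare_jar, spare_tin, jar_1, jar_2, jar_3, jar_4, jar_5, tin_1, tin_2 below 0.02 m/s and y of spare_tin in the frame of rack between -0.098 and 0.006 m and x of spare_tin in the frame of rack between -0.078 and 0.078 m and height (world z) of spare_tin between 0.008 and 0.02 m and y of jar_1 in the frame of rack between -0.098 and 0.006 m and x of jar_1 in the frame of rack between -0.078 and 0.078 m and height (world z) of jar_1 between 0.008 and 0.02 m and y of jar_2 in the frame of rack between -0.098 and 0.006 m and x of jar_2 in the frame of rack between -0.078 and 0.078 m and height (world z) of jar_2 between 0.008 and 0.02 m and y of jar_3 in the frame of rack between -0.098 and 0.006 m and x of jar_3 in the frame of rack between -0.078 and 0.078 m and height (world z) of jar_3 between 0.008 and 0.02 m and y of jar_4 in the frame of rack between -0.098 and 0.006 m and x of jar_4 in the frame of rack between -0.078 and 0.078 m and height (world z) of jar_4 between 0.008 and 0.02 m and y of jar_5 in the frame of rack between -0.098 and 0.006 m and x of jar_5 in the frame of rack between -0.078 and 0.078 m and height (world z) of jar_5 between 0.008 and 0.02 m and y of tin_1 in the frame of rack between -0.098 and 0.006 m and x of tin_1 in the frame of rack between -0.078 and 0.078 m and height (world z) of tin_1 between 0.008 and 0.02 m and y of tin_2 in the frame of rack between -0.098 and 0.006 m and x of tin_2 in the frame of rack between -0.078 and 0.078 m and height (world z) of tin_2 between 0.008 and 0.02 m and horizontal distance between spare_jar and jar_4 below 0.06 m and horizontal distance between jar_4 and jar_5 below 0.06 m and horizontal distance between spare_tin and tin_1 below 0.06 m and horizontal distance between tin_1 and tin_2 below 0.06 m and distance of each of jar_1, jar_2, jar_3 from where it was at the start of the episode below 0.02 m and value of joint each of catch_1, catch_2, catch_3 below 0.12 rad and distance of each of tall_bottle, glass, onion from where it was at the start of the episode below 0.03 m and angle between each of tall_bottle, glass, onion's own z axis and vertical below 0.15 rad); the robot touches nothing.
It fails at once if the bottle, the glass or the onion is shifted by more than 3 cm or tipped over (distance of any of tall_bottle, glass, onion from where it was at the start of the episode above 0.03 m or angle between any of tall_bottle, glass, onion's own z axis and vertical above 0.5 rad).
It fails at once if a jar or tin is tipped over (angle between any of spare_jar, spare_tin, jar_1, jar_2, jar_3, jar_4, jar_5, tin_1, tin_2's own z axis and vertical above 0.7 rad).
It fails at once if a jar is taken out of the full lane (height (world z) of any of jar_1, jar_2, jar_3 above 0.05 m).
It also fails if it takes over 61 s, if anything falls off the work surface, if the arm or the gripper's body presses on something with over 40 N, if the wrist force passes 120 N, or if a joint passes its speed limit or range.

ROBOT

A 6-joint arm with a two-finger parallel gripper is mounted at the origin on a cart in front of the work surface, level with it; the furniture and walls round the work are solid. World frame = base frame: x ahead of the robot, y to its left, z up, the work surface at z = 0. Lengths are in m, angles in rad, forces in N, time in s.
With the tool pointing down it reaches from about 0.275 to 0.975 m from the base axis. Payload 8.4 kg.
Tool frame: the origin (TCP) lies midway between the tips of the shut fingers; the grasp point (between the pads) lies 19 mm behind it; z points along the fingers, x is the direction in which the jaws open and shut, and the axes are right-handed (so a half turn about z gives the same grasp; the last joint's range is limited). The gripper opens to 92 mm and grips with 3 to 60 N. Pads are 20 mm wide; open, the fingers measure 128 mm over their backs; the gripper's body (75 mm by 189 mm) begins 69 mm behind the grasp point.
Start: joints at [-1.183, 0.353, 1.633, -0, 1.155, -0.002], TCP at [0.238, -0.578, 0.215] pointing down, gripper open.
Joint ranges: [-2.63, 2.63], [-0.92, 2.1], [0.06, 2.66], [-1.3, 4.44], [0, 2.69], [-3.02, 3.02]. Speed limits (rad/s): [2.22, 2.22, 2.79, 3.14, 3.14, 3.14].

INTERFACE

Orientations are given as a rotation vector (axis times angle).
In Python, from workcell import manip gives the robot as it stands.
- The arm moves only by the tool servo_tool, never from a script. Its argument "series" is text: rows parted by semicolons, each of 7 numbers parted by spaces: the shift along the tool's x, y, z in m, then the turn, a rotation vector about the tool's x, y, z in rad, then the gripper command: -1 is shut, 1 is fully open, values between are in proportion. In form: dx dy dz ax ay az grip; .... A call has 1 to 8 rows; each row shifts and turns the commanded pose from where the row before left it, along the tool's axes as they then stand; what a row does not reach is not made up. A row lasts 1/10 s, in which the tool goes at most 50 mm and 8.59 degrees, less where a joint would pass 70% of its speed; a pose out of reach is approached as far as the arm can. A call with a gripper value outside its range is refused whole. The fingers move at their own pace and stop on an object; "grip_force" is the grip in N (left out, the last holds). Time passes only in rows, so rows that do not move let the fingers close. It gives the time, the measured TCP pose, the force and the opening at its end, in the units of the state.
- manip.read_state(): the state, without advancing time (a new reading comes with each control period).
- manip.grab_frame(name): name is "scene" or "top" or "wrist"; returns a dict with "color" (420x560x3 uint8, blue, green, red), "fx", "fy", "cx", "cy" (pixels), "cam_to_world" (4x4, takes a point from camera to world coordinates); the wrist camera has in their place "mount" (4x4, takes a point from camera to tool coordinates, whose origin is the TCP and whose axes are the tool frame's). Camera axes: x right, y up, looking along -z (the intrinsics and any distortion apply to the point x, -y, -z); pixel columns grow to the right and rows downward; lengths in m; the calibration is good to about 2 mm. A picture is of the moment at which its call begins: read the wrist's pose just before it. There is no depth.
- manip.job_done(): hands the job in, once; it reports no verdict.
The state is a dict: "t": time; "joint_positions": joint angles; "qvel": joint speeds; "joint_efforts": joint torques, N m; "eef_pos": TCP position; "tool_rot": TCP orientation; "contact_force": force on the tool from outside, world axes, zero at the start; "torque": the same for the moment, N m; "grip_width": opening from 0.0 (shut) to 1.0 (fully open).
Only numpy, scipy, OpenCV 4.12 (cv2) and the standard library are available. Lean on these libraries where they do the work, as an engineer would, in place of code of your own. Each camera call takes 0.05 s, during which the arm holds its last target.

## Working session

There is one attempt and no reset: what is moved stays moved. The work goes in short steps, Python scripts to look and compute and a tool call to move; the robot and the scene stay as the last step left them, time stands still between calls to the robot, and variables do not carry over. Pictures are saved under pics/ and viewed, and the job is handed in when it is done.

Besides the shell and the picture viewer there is one more tool, called after "Request:" in YAML: its name, and indented under it one key for each argument. servo_tool: Moves the arm, as the interface text tells. Its arguments: {"type":"object","properties":{"series":{"type":"string"},"grip_force":{"type":"number"}},"required":["series"]}

```bash
mkdir -p pics; ls; cat > h.py <<'E'
import numpy as np,cv2
from workcell import manip
from scipy.spatial.transform import Rotation as R
def ray(f,u,v,T=None):
    T=np.array(f["cam_to_world"]) if T is None else T
    d=np.array([(u-f["cx"])/f["fx"],-(v-f["cy"])/f["fy"],-1.0])
    return T[:3,3],T[:3,:3]@d
def onz(f,u,v,z,T=None):
    o,d=ray(f,u,v,T); return o+d*(z-o[2])/d[2]
def proj(f,p):
    T=np.linalg.inv(np.array(f["cam_to_world"])); q=T[:3,:3]@np.array(p)+T[:3,3]
    return f["cx"]+f["fx"]*q[0]/-q[2], f["cy"]-f["fy"]*q[1]/-q[2]
E
python3 - <<'E'
from h import *
s=manip.read_state();print(s)
for n in("scene","top","wrist"):
    f=manip.grab_frame(n);cv2.imwrite(f"pics/{n}0.png",f["color"]);print(n,{k:v for k,v in f.items() if k!="color"})
E
```

```text
pics
{'t': 0.0, 'joint_positions': array([-1.18337207e+00,  3.53649872e-01,  1.63414828e+00, -1.19476239e-05,
        1.15519113e+00, -2.39845007e-03]), 'qvel': array([-0.00104618,  0.00059386,  0.00064769, -0.00133781, -0.00142508,
        0.00027936]), 'joint_efforts': array([-7.31883829e-04, -5.93857205e+01, -3.34215331e+01,  6.97433855e-02,
        2.33479100e-02, -1.43779216e-04]), 'eef_pos': array([ 0.23732173, -0.57764381,  0.21385657]), 'tool_rot': array([-2.60898902e+00,  1.74869427e+00,  1.82854246e-03]), 'contact_force': array([-0.64554619, -0.56550009,  0.234778  ]), 'torque': array([-0.05091124, -0.01742788,  0.00135294]), 'grip_width': 0.9978810939413533}
scene {'fx': 462.87417957575354, 'fy': 462.87417957575354, 'cx': 272.68329589963395, 'cy': 203.48504104504246, 'cam_to_world': array([[ 0.98374125, -0.1169946 ,  0.13625495,  0.6235944 ],
       [ 0.17951682,  0.61869553, -0.7648461 , -1.02931157],
       [ 0.00518253,  0.77687071,  0.62963881,  0.87761647],
       [ 0.        ,  0.        ,  0.        ,  1.        ]])}
top {'fx': 529.0999674889363, 'fy': 529.0999674889363, 'cx': 287.980976046847, 'cy': 220.16988476580386, 'cam_to_world': array([[-0.00748194,  0.99866516, -0.05110703,  0.35360325],
       [-0.99996696, -0.00763451, -0.00279071, -0.04265965],
       [-0.00317716,  0.05108446,  0.99868928,  1.37300005],
       [ 0.        ,  0.        ,  0.        ,  1.        ]])}
wrist {'fx': 337.3803864487448, 'fy': 337.3803864487448, 'cx': 276.46000616184796, 'cy': 207.88169732565717, 'mount': array([[ 9.99999890e-01,  4.63992579e-04,  6.51691238e-05,
        -1.48674180e-04],
       [ 4.65650528e-04, -9.68717535e-01, -2.48165512e-01,
        -6.97278674e-02],
       [-5.20164831e-05,  2.48165515e-01, -9.68717644e-01,
        -1.68887593e-01],
       [ 0.00000000e+00,  0.00000000e+00,  0.00000000e+00,
         1.00000000e+00]])}
```

View pics/scene0.png

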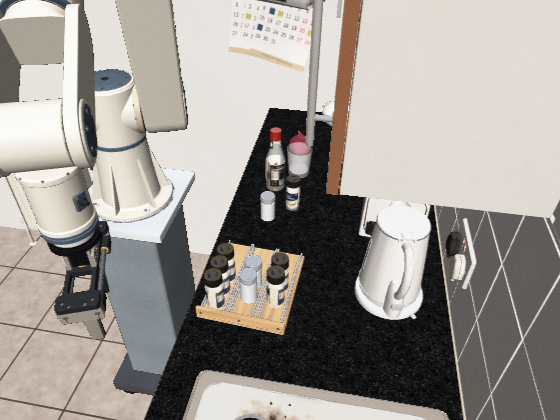

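View pics/top0.png

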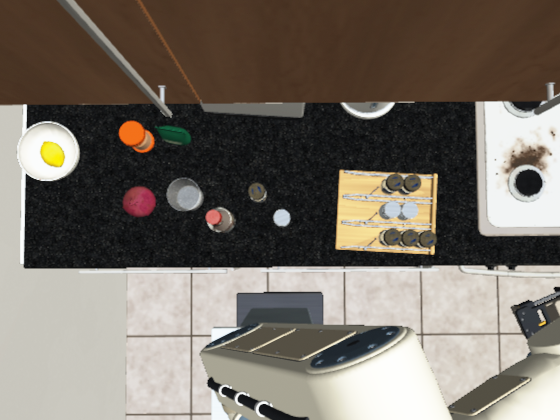

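Top view: lane 1 (bottom, v≈238) is full with three jars, lane 2 (v≈211) holds two tins, and lane 3 (v≈184) holds two jars. The spare jar is at about (257,191), the spare tin at (282,218), the bottle at (221,220), the glass at (185,194) and the onion at (139,202).

```bash
python3 - <<'E'
from h import *
f=manip.grab_frame("top");c=f["color"]
cv2.imwrite("pics/rk.png",cv2.resize(c[160:265,325:445],None,fx=6,fy=5.5*6/5.5,interpolation=cv2.INTER_CUBIC)[:600])
cv2.imwrite("pics/sp.png",cv2.resize(c[165:245,165:300],None,fx=5.5,fy=5.5,interpolation=cv2.INTER_CUBIC))
# wood mask
h=cv2.cvtColor(c,cv2.COLOR_BGR2HSV)
m=((h[...,0]>8)&(h[...,0]<28)&(h[...,1]>80)&(h[...,2]>120)).astype(np.uint8)
m[:150]=0;m[270:]=0;m[:,:320]=0;m[:,460:]=0
m=cv2.morphologyEx(m,cv2.MORPH_CLOSE,np.ones((5,5)))
cs,_=cv2.findContours(m,0,2);k=max(cs,key=cv2.contourArea)
r=cv2.minAreaRect(k);print(r);b=cv2.boxPoints(r)
P=np.array([onz(f,u,v,.014) for u,v in b]);print(b,P.round(4))
print([np.linalg.norm(P[i]-P[(i+1)%4]) for i in range(4)],P.mean(0))
for n,u,v,z in[("jar",257,189,.105),("tin",281,216,.082),("bot",213,215,.204),("glass",184,193,.093),("onion",139,202,.04)]: print(n,onz(f,u,v,z).round(3))
E
```

```text
((386.2918701171875, 211.37106323242188), (99.26847076416016, 81.28885650634766), 2.726310968399048)
[[334.78055 249.60863]
 [338.64706 168.41179]
 [437.8032  173.1335 ]
 [433.93668 254.33034]] [[ 0.3467 -0.1583  0.014 ]
 [ 0.5561 -0.1708  0.014 ]
 [ 0.5418 -0.4265  0.014 ]
 [ 0.3327 -0.412   0.014 ]]
[np.float64(0.20977821337717553), np.float64(0.256114060478061), np.float64(0.20957531843828225), np.float64(0.25411885192267725)] [ 0.44429312 -0.29189472  0.014     ]
jar [0.494 0.035 0.105]
tin [ 0.43  -0.022  0.082]
bot [0.426 0.127 0.204]
glass [0.487 0.213 0.093]
onion [0.471 0.338 0.04 ]
```

View pics/rk.png

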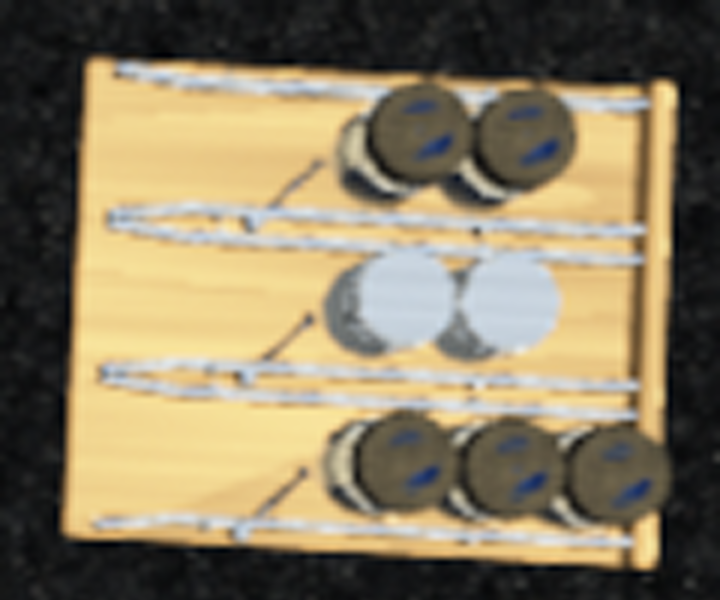

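View pics/sp.png

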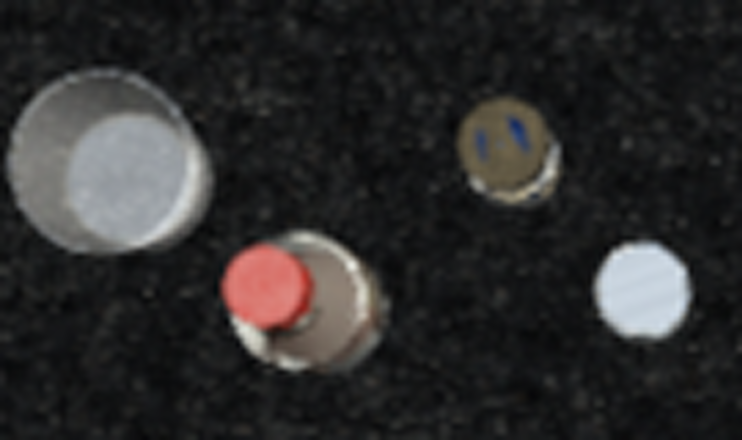

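Request:
servo_tool:
  series: "0 0 -0.011 0 0 -0.14 1; 0 0 -0.011 0 0 -0.14 1; 0 0 -0.011 0 0 -0.14 1; 0 0 -0.011 0 0 -0.14 1; 0 0 -0.011 0 0 -0.14 1; 0 0 -0.011 0 0 -0.14 1; 0 0 -0.011 0 0 -0.14 1; 0 0 -0.008 0 0 -0.14 1"
  grip_force: 15

```text
t: 1.0
eef_pos: [0.2375, -0.5782, 0.3002]
tool_rot: [3.14, -0.087, 0.0]
contact_force: [-0.3, 0.2, 0.2]
grip_width: 1.002
```

```bash
cat >> h.py <<'E'
def tool():
    s=manip.read_state();T=np.eye(4);T[:3,:3]=R.from_rotvec(s["tool_rot"]).as_matrix();T[:3,3]=s["eef_pos"];return T,s
def st():
    T,s=tool();print("t",round(s["t"],2),"p",s["eef_pos"].round(4),"xyaw",round(float(np.arctan2(T[1,0],T[0,0])),4),"z",T[:3,2].round(3),"F",s["contact_force"].round(2),"w",round(s["grip_width"]*92,1),"q",s["joint_positions"].round(2));return T,s
E
python3 - <<'E'
from h import *
st()
f=manip.grab_frame("top")
yaw=-0.058
# lids
P={}
for n,u,v,z in[("jarL3",325+422/6,160+135/6,.119),("jarL3b",325+525/6,160+140/6,.119),("tinL2",325+407/6,160+300/6,.096),("tinL2b",325+512/6,160+302/6,.096),("jarL1a",325+405/6,160+461/6,.119),("jarL1c",325+620/6,160+471/6,.119),("jar",256.8,191.4,.105),("tin",281.7,217.7,.082),("bot",213.5,216.8,.204),("glass",185,194.5,.093)]:
    p=onz(f,u,v,z);d=R.from_euler('z',-yaw).apply(p-[.4443,-.288,0]);print(n,p.round(4),"rack",d[:2].round(4))
E
```

```text
t 1.0 p [ 0.2375 -0.5782  0.3002] xyaw -0.0552 z [ 0. -0. -1.] F [-0.26  0.2   0.18] w 92.2 q [-1.18  0.29  1.53 -0.    1.32 -1.13]
jarL3 [ 0.5056 -0.2954  0.119 ] rack [ 0.0616 -0.0038]
jarL3b [ 0.5033 -0.3361  0.119 ] rack [ 0.0617 -0.0446]
tinL2 [ 0.4416 -0.2928  0.096 ] rack [-0.0024 -0.0049]
tinL2b [ 0.4405 -0.335   0.096 ] rack [-0.0011 -0.0472]
jarL1a [ 0.3764 -0.2863  0.119 ] rack [-0.0679 -0.0023]
jarL1c [ 0.3718 -0.371   0.119 ] rack [-0.0676 -0.0871]
jar [0.4884 0.0354 0.105 ] rack [0.0253 0.3254]
tin [ 0.4258 -0.0237  0.082 ] rack [-0.0338  0.2627]
bot [0.4222 0.1254 0.204 ] rack [-0.0461  0.4115]
glass [0.4835 0.2107 0.093 ] rack [0.0102 0.5001]
```

Request:
servo_tool:
  series: "0.0236 -0.0436 0 0 0 0 1; 0.0236 -0.0436 0 0 0 0 1; 0.0236 -0.0436 0 0 0 0 1; 0.0236 -0.0436 0 0 0 0 1; 0.0236 -0.0436 0 0 0 0 1; 0.0236 -0.0436 0 0 0 0 1; 0.0236 -0.0436 0 0 0 0 1; 0.0236 -0.0436 0 0 0 0 1"

```text
t: 1.85
eef_pos: [0.4478, -0.2396, 0.2994]
tool_rot: [3.14, -0.101, 0.0]
contact_force: [0.0, 0.4, 0.0]
grip_width: 0.998
```

```bash
python3 - <<'E'
from h import *
T,s=st();np.save("T1.npy",T)
f=manip.grab_frame("wrist");cv2.imwrite("pics/w1.png",f["color"])
E
```

```text
t 1.85 p [ 0.4478 -0.2396  0.2994] xyaw -0.0643 z [ 0. -0. -1.] F [0.05 0.39 0.  ] w 91.8 q [-0.49  0.09  1.78  0.    1.27 -0.43]
```

View pics/w1.png

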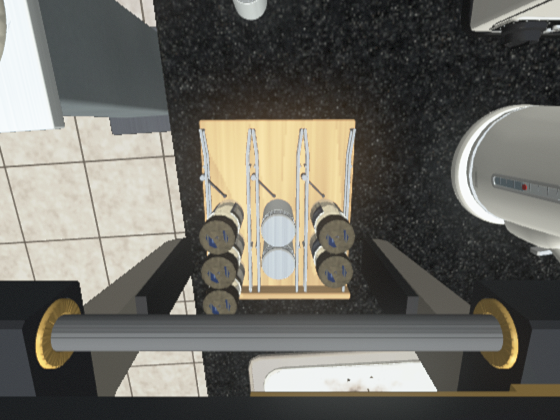

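The wrist view shows the rack, with its loading edge at v≈121 and u≈200–355. The catch tongues are at v≈175–197 and the lanes run down the picture. I'll measure it now that the arm has settled.

```bash
python3 - <<'E'
from h import *
T,s=st();f=manip.grab_frame("wrist");T2,_=st();c=f["color"];cv2.imwrite("pics/w2.png",c)
C=T@np.array(f["mount"]);np.savez("w2.npz",C=C)
cv2.imwrite("pics/w2z.png",cv2.resize(c[105:305,190:370],None,fx=3,fy=3,interpolation=cv2.INTER_CUBIC))
h=cv2.cvtColor(c,cv2.COLOR_BGR2HSV)
m=((h[...,0]>8)&(h[...,0]<28)&(h[...,1]>60)&(h[...,2]>110)).astype(np.uint8)
m[:100]=0;m[310:]=0;m[:,:190]=0;m[:,375:]=0
# top edge: per column first wood row
us=np.arange(206,352);vs=[np.argmax(m[:,u]) for u in us]
a=np.polyfit(us,vs,1);r=np.abs(np.polyval(a,us)-vs);a=np.polyfit(us[r<2],np.array(vs)[r<2],1);print("top edge",a)
rows=np.arange(124,165);l=[np.argmax(m[v]) for v in rows];rr=[559-np.argmax(m[v][::-1]) for v in rows]
print("L",np.polyfit(rows,l,1),"R",np.polyfit(rows,rr,1));
pl=np.polyfit(rows,l,1);pr=np.polyfit(rows,rr,1)
V=np.polyval(a,200);L=np.polyval(pl,V);Rr=np.polyval(pr,np.polyval(a,355))+1
A=onz(f,L,np.polyval(a,L),.014,C);B=onz(f,Rr,np.polyval(a,Rr),.014,C)
print(A,B,np.linalg.norm(A-B),"yaw",np.arctan2(*(B-A)[1::-1]))
yaw=np.arctan2(*(B-A)[1::-1]);y=np.array([-np.sin(yaw),np.cos(yaw),0])
print("centre",(A+B)/2-.1235*y)
E
```

```text
t 1.9 p [ 0.451  -0.2341  0.2994] xyaw -0.0619 z [ 0.002  0.004 -1.   ] F [ 1.74  3.72 -0.12] w 92.3 q [-0.48  0.09  1.78  0.    1.27 -0.42]
t 1.95 p [ 0.4495 -0.237   0.2994] xyaw -0.0588 z [ 0.001  0.002 -1.   ] F [ 0.85 -0.83  0.09] w 92.1 q [-0.49  0.09  1.78  0.    1.27 -0.43]
top edge [1.12211157e-03 1.24317629e+02]
L [-3.50174216e-02  2.05213240e+02] R [6.96864111e-02 3.39013937e+02]
[ 0.3571661  -0.16127352  0.014     ] [ 0.55018068 -0.17353772  0.014     ] 0.1934038228960576 yaw -0.06345498002866526
centre [ 0.44584196 -0.29065707  0.014     ]
```

View pics/w2z.png

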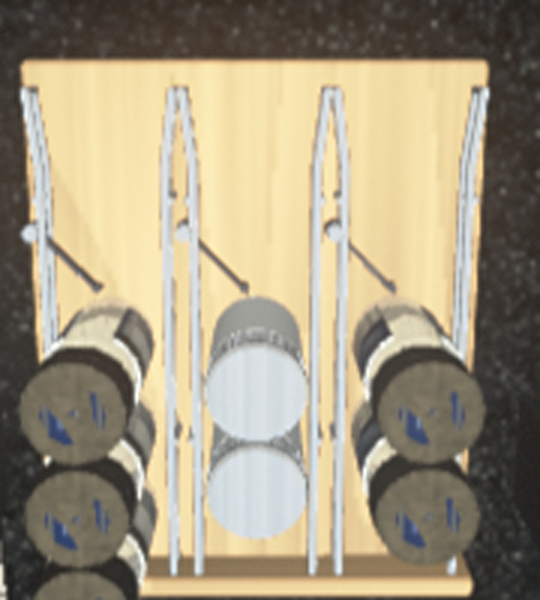

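Request:
servo_tool:
  series: "0 0 0 0 0 0 1;0 0 0 0 0 0 1;0 0 0 0 0 0 1;0 0 0 0 0 0 1"

```text
t: 2.35
eef_pos: [0.4466, -0.2426, 0.2995]
tool_rot: [3.14, -0.1, -0.0]
contact_force: [-1.5, -0.1, -0.1]
grip_width: 1.001
```

```bash
python3 - <<'E'
from h import *
T,s=st();f=manip.grab_frame("wrist");T2,_=st();c=f["color"]
C=T@np.array(f["mount"]);np.savez("w3.npz",C=C)
cv2.imwrite("pics/w3z.png",cv2.resize(c[105:305,190:370],None,fx=3,fy=3,interpolation=cv2.INTER_CUBIC))
cv2.imwrite("pics/w3.png",c)
# spare tin etc visible?
h=cv2.cvtColor(c,cv2.COLOR_BGR2HSV)
m=((h[...,0]>8)&(h[...,0]<28)&(h[...,1]>60)&(h[...,2]>110)).astype(np.uint8)
print([ (v,np.where(m[v,190:375])[0][[0,-1]]+190) for v in range(121,132) if m[v,190:375].any()])
print([(u,np.argmax(m[100:200,u])+100) for u in (205,230,260,290,320,345)])
E
```

```text
t 2.35 p [ 0.4466 -0.2426  0.2995] xyaw -0.0634 z [-0. -0. -1.] F [-1.54 -0.07 -0.05] w 92.1 q [-0.5   0.09  1.78 -0.    1.27 -0.44]
t 2.4 p [ 0.4467 -0.2424  0.2995] xyaw -0.0632 z [-0.  0. -1.] F [ 0.15 -0.19 -0.52] w 92.0 q [-0.5   0.09  1.78 -0.    1.27 -0.44]
[(121, array([200, 356])), (122, array([200, 356])), (123, array([200, 356])), (124, array([200, 355])), (125, array([200, 355])), (126, array([203, 351])), (127, array([205, 350])), (128, array([206, 350])), (129, array([206, 350])), (130, array([206, 350])), (131, array([206, 350]))]
[(205, np.int64(117)), (230, np.int64(117)), (260, np.int64(117)), (290, np.int64(117)), (320, np.int64(117)), (345, np.int64(117))]
```

View pics/w3z.png

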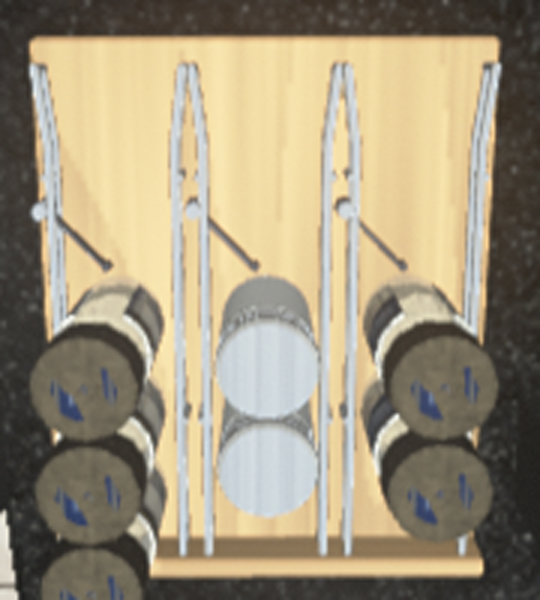

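```bash
python3 - <<'E'
from h import *
f=manip.grab_frame("wrist");C=np.load("w3.npz")["C"];yaw=-0.0633
A=onz(f,200,117,.014,C);B=onz(f,356.7,117,.014,C);print(A,B,np.linalg.norm(A-B),np.arctan2(*(B-A)[1::-1]))
Rz=R.from_euler('z',yaw);c=(A+B)/2-Rz.apply([0,.1235,0]);print("c",c)
for n,u,v,z in[("rail12",252.7,127.7,.035),("rail23",304,127.7,.035),("jar4",338,234,.119),("tin1",279.3,227.7,.096),("jar1",190+85/3,105+387/3,.119),("pivot1",203.3,175.3,.03),("tip2",190+256/3,105+267/3,.026),("tip3",190+404/3,105+267/3,.026),("lipL? outerR",190+483/3,105+565/3,.039)]:
    p=onz(f,u,v,z,C);print(n,p.round(4),Rz.inv().apply(p-c)[:2].round(4))
E
```

```text
[ 0.35220824 -0.16110029  0.014     ] [ 0.55558073 -0.1741148   0.014     ] 0.20378848879842956 -0.06390631924296594
c [ 0.44608215 -0.2908602   0.014     ]
rail12 [ 0.421  -0.1787  0.035 ] [-0.0322  0.1104]
rail23 [ 0.485  -0.1828  0.035 ] [0.032  0.1103]
jar4 [ 0.5105 -0.296   0.119 ] [ 0.0646 -0.001 ]
tin1 [ 0.4468 -0.2921  0.096 ] [ 0.0008 -0.0012]
jar1 [ 0.3802 -0.2876  0.119 ] [-0.0659 -0.001 ]
pivot1 [ 0.3512 -0.2351  0.03  ] [-0.0983  0.0497]
tip2 [ 0.4436 -0.2669  0.026 ] [-0.004   0.0238]
tip3 [ 0.5095 -0.2711  0.026 ] [0.0621 0.0237]
lipL? outerR [ 0.5407 -0.4132  0.039 ] [ 0.1021 -0.1161]
```

Request:
servo_tool:
  series: "0.004 -0.045 0 0 0 0 1;0.004 -0.045 0 0 0 0 1;0.004 -0.045 0 0 0 0 1;0.004 -0.045 0 0 0 0 1;0.004 -0.03 0 0 0 0 1;0 0 0 0 0 0 1;0 0 0 0 0 0 1;0 0 0 0 0 0 1"

```text
t: 3.25
eef_pos: [0.4798, -0.0341, 0.2995]
tool_rot: [3.14, -0.097, -0.0]
contact_force: [0.8, -0.7, 0.4]
grip_width: 1.0
```

```bash
python3 - <<'E'
from h import *
T,s=st();f=manip.grab_frame("wrist");T2,_=st();c=f["color"]
C=T@np.array(f["mount"]);np.savez("w4.npz",C=C)
cv2.imwrite("pics/w4.png",c)
E
```

```text
t 3.25 p [ 0.4798 -0.0341  0.2995] xyaw -0.0619 z [-0. -0. -1.] F [ 0.79 -0.66  0.38] w 92.0 q [-0.07  0.05  1.83 -0.    1.27 -0.01]
t 3.3 p [ 0.4798 -0.0342  0.2996] xyaw -0.0624 z [-0. -0. -1.] F [0.26 0.58 1.04] w 92.2 q [-0.07  0.05  1.83 -0.    1.27 -0.01]
```

View pics/w4.png

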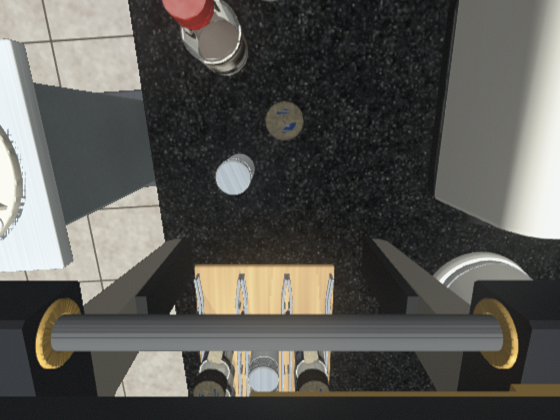

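The tin lid is at (234,176), the jar lid at (285,120) and the bottle at about (220,45).

```bash
python3 - <<'E'
from h import *
f=manip.grab_frame("wrist");c=cv2.imread("pics/w4.png");C=np.load("w4.npz")["C"]
g=cv2.GaussianBlur(cv2.cvtColor(c,cv2.COLOR_BGR2GRAY),(3,3),0)
for n,(u,v),z in(("tin",(234,176),.082),("jar",(285,120),.105)):
    w=c[v-28:v+28,u-28:u+28].astype(int)
    if n=="tin": m=(w.min(2)>150)
    else: m=(w.max(2)>62)&(w.max(2)<190)
    m=cv2.morphologyEx(m.astype(np.uint8),cv2.MORPH_OPEN,cv2.getStructuringElement(2,(5,5)))
    cs,_=cv2.findContours(m,0,2);k=max(cs,key=cv2.contourArea);(a,b),r=cv2.minEnclosingCircle(k)
    p=onz(f,u-28+a,v-28+b,z,C);o=C[:3,3];print(n,u-28+a,v-28+b,r,p.round(4),"diam",2*r/f["fx"]*(o[2]-z))
    q=onz(f,u,v,z,C);print(q.round(4))
print("tool",st()[0][:3,3])
E
```

```text
tin 232.4375 177.5625 17.3532772064209 [ 0.4296 -0.0241  0.082 ] diam 0.03975000488036878
[ 0.4315 -0.0224  0.082 ]
jar 283.75213623046875 120.34188079833984 19.382192611694336 [0.4919 0.0361 0.105 ] diam 0.04175484961590316
[0.4932 0.0363 0.105 ]
t 3.35 p [ 0.4799 -0.0343  0.2996] xyaw -0.0627 z [-0. -0. -1.] F [ 0.28  0.1  -0.35] w 91.9 q [-0.07  0.05  1.83 -0.    1.27 -0.01]
tool [ 0.47985052 -0.03425205  0.29956177]
```

Request:
servo_tool:
  series: "-0.025 -0.004 0 0 0 0 0.5;-0.0255 -0.0037 0 0 0 0 0.5;0 0 0.045 0 0 0 0.5;0 0 0.045 0 0 0 0.5;0 0 0.045 0 0 0 0.5;0 0 0.02 0 0 0 0.5;0 0 0 0 0 0 0.5;0 0 0 0 0 0 0.5"

```text
t: 4.15
eef_pos: [0.4303, -0.023, 0.1451]
tool_rot: [3.14, -0.098, -0.0]
contact_force: [-0.8, 0.7, 0.3]
grip_width: 0.747
```

```bash
python3 - <<'E'
from h import *
T,s=st();f=manip.grab_frame("wrist");c=f["color"]
C=T@np.array(f["mount"]);np.savez("w5.npz",C=C)
cv2.imwrite("pics/w5.png",c)
p=np.linalg.inv(C)@[.43,-.0235,.082,1];print(f["cx"]+f["fx"]*p[0]/-p[2],f["cy"]+f["fy"]*p[1]/p[2])
E
```

```text
t 4.15 p [ 0.4303 -0.023   0.1451] xyaw -0.0621 z [-0. -0. -1.] F [-0.81  0.68  0.29] w 68.7 q [-0.06  0.14  2.1  -0.    0.9   0.01]
275.9267887671869 222.55993701739422
```

View pics/w5.png

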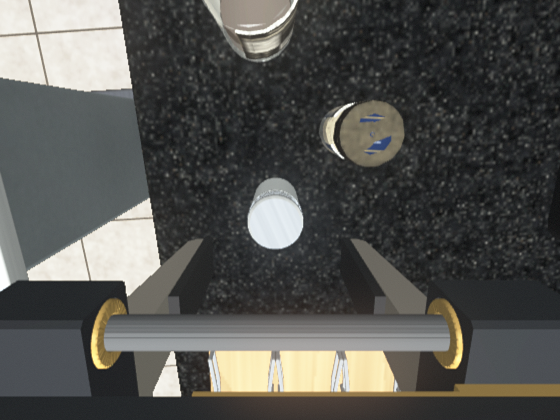

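The tin lid is at (275,220) and I predicted (276,222.6), so it agrees within 2 mm. I'll descend and grip.

Request:
servo_tool:
  series: "0 -0.001 0.04 0 0 0 0.5;0 0 0.04 0 0 0 0.5;0 0 0.026 0 0 0 0.5;0 0 0 0 0 0 0.5;0 0 0 0 0 0 -1;0 0 0 0 0 0 -1;0 0 0 0 0 0 -1;0 0 0 0 0 0 -1"
  grip_force: 15

```text
t: 5.0
eef_pos: [0.431, -0.0214, 0.0398]
tool_rot: [3.14, -0.096, 0.004]
contact_force: [-0.3, -0.0, 9.3]
grip_width: 0.44
```

Request:
servo_tool:
  series: "0 0 0 0 0 0 -1;0 0 0 0 0 0 -1;0 0 -0.01 0 0 0 -1;0 0 -0.03 0 0 0 -1;0 0 -0.02 0 0 0 -1;0 0 0 0 0 0 -1;0 0 0 0 0 0 -1"

```text
t: 5.7
eef_pos: [0.4303, -0.0213, 0.0991]
tool_rot: [3.14, -0.096, 0.002]
contact_force: [0.2, 0.2, -1.5]
grip_width: 0.442
```

```bash
python3 - <<'E'
from h import *
T,s=st();f=manip.grab_frame("wrist");c=f["color"];g=manip.grab_frame("scene")["color"]
cv2.imwrite("pics/w6.png",np.hstack([cv2.resize(c,(400,300)),cv2.resize(g[100:340,180:340],(400,600))[:300]]))
cv2.imwrite("pics/s6.png",cv2.resize(g[100:340,180:340],None,fx=2.5,fy=2.5))
rc=np.array([.4461,-.2915,0]);d=R.from_euler('z',-s['tool_rot'][0]*0+.0635).apply(T[:3,3]-rc);print(d)
E
```

```text
t 5.7 p [ 0.4303 -0.0213  0.0991] xyaw -0.061 z [ 0.001 -0.    -1.   ] F [ 0.17  0.22 -1.52] w 40.6 q [-0.05  0.22  2.14 -0.    0.79  0.01]
[-0.03286545  0.2686253   0.09907796]
```

View pics/s6.png

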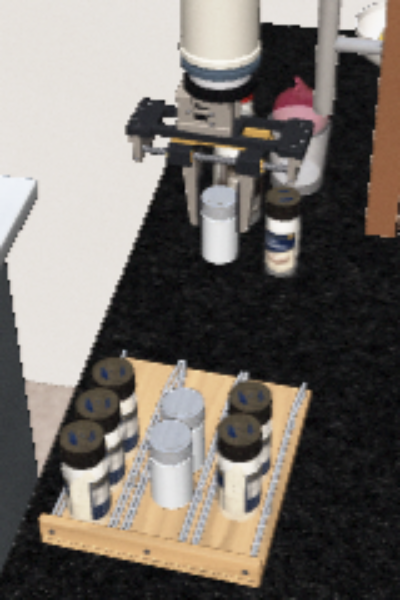

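Request:
servo_tool:
  series: "0.011 0.035 0 0 0 0.0025 -1;0.011 0.045 0 0 0 0 -1;0.011 0.045 0 0 0 0 -1;0 0.03 0 0 0 0 -1;0 0.014 0 0 0 0 -1;0 0 0 0 0 0 -1;0 0 0 0 0 0 -1;0 0 0 0 0 0 -1"

```text
t: 6.6
eef_pos: [0.452, -0.1908, 0.0982]
tool_rot: [-3.139, 0.098, 0.001]
contact_force: [0.1, -0.5, -1.3]
grip_width: 0.445
```

```bash
cat >> h.py <<'E'
def rk():
    T,s=st();print("rack",R.from_euler('z',.0635).apply(T[:3,3]-np.array([.4461,-.2915,0])).round(4))
E
python3 - <<'E'
from h import *
rk();T,s=tool();f=manip.grab_frame("wrist");cv2.imwrite("pics/w7.png",f["color"])
g=manip.grab_frame("scene")["color"]
cv2.imwrite("pics/s7.png",cv2.resize(g[160:340,180:340],None,fx=3.3,fy=3.3))
E
```

```text
t 6.6 p [ 0.452  -0.1908  0.0982] xyaw -0.0626 z [-0.001  0.001 -1.   ] F [ 0.15 -0.51 -1.32] w 40.9 q [-0.4   0.3   2.02  0.    0.82 -0.34]
rack [-0.0005  0.1009  0.0982]
```

View pics/w7.png

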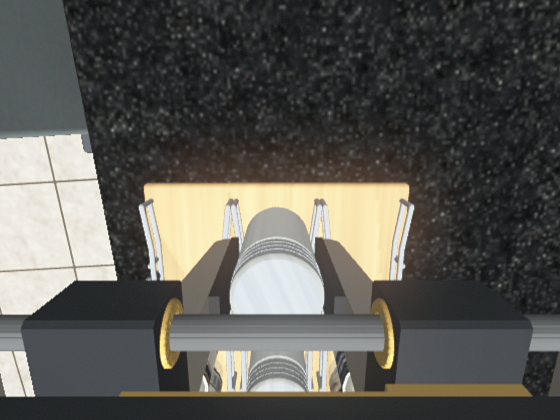

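View pics/s7.png

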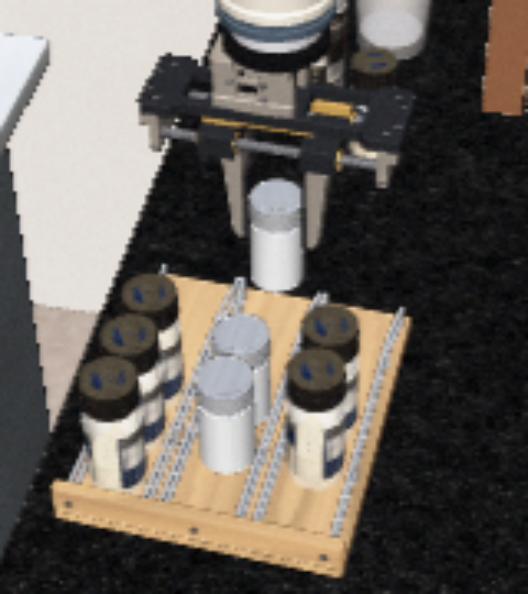

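Request:
servo_tool:
  series: "0 0 0.02 0 0 0 -1;0 0 0.015 0 0 0 -1;0 0 0.0075 0 0 0 -1;0 0 0 0 0 0 -1;0 0 0 0 0 0 -1"

```text
t: 7.2
eef_pos: [0.4526, -0.1918, 0.0564]
tool_rot: [3.14, -0.099, 0.0]
contact_force: [-0.2, -0.6, -0.7]
grip_width: 0.443
```

```bash
python3 -c "
from h import *
rk()"
```

```text
t 7.2 p [ 0.4526 -0.1918  0.0564] xyaw -0.063 z [ 0. -0. -1.] F [-0.2  -0.61 -0.68] w 40.7 q [-0.4   0.37  2.04  0.    0.73 -0.34]
rack [0.0002 0.0999 0.0564]
```

Request:
servo_tool:
  series: "0 0.006 0.0015 0 0 0 -1;0 0.008 0 0 0 0 -1;0 0.008 0 0 0 0 -1;0 0.008 0 0 0 0 -1;0 0.008 0 0 0 0 -1;0 0.008 0 0 0 0 -1;0 0.006 0 0 0 0 -1"

```text
t: 7.9
eef_pos: [0.449, -0.2448, 0.0546]
tool_rot: [-3.14, 0.101, -0.0]
contact_force: [-0.3, 0.4, -0.5]
grip_width: 0.44
```

```bash
python3 -c "
from h import *
rk()"
```

```text
t 7.9 p [ 0.449  -0.2448  0.0546] xyaw -0.0641 z [ 0.  0. -1.] F [-0.32  0.42 -0.55] w 40.5 q [-0.5   0.4   2.    0.    0.74 -0.44]
rack [-0.      0.0468  0.0546]
```

Request:
servo_tool:
  series: "0 0.007 0 0 0 0 -1;0 0.007 0 0 0 0 -1;0 0.007 0 0 0 0 -1;0 0.007 0 0 0 0 -1;0 0.007 0 0 0 0 -1;0 0.006 0 0 0 0 -1;0 0.005 0 0 0 0 -1;0 0.003 0 0 0 0 -1"

```text
t: 8.7
eef_pos: [0.4458, -0.2933, 0.0545]
tool_rot: [-3.14, 0.1, 0.0]
contact_force: [0.8, 1.6, -0.9]
grip_width: 0.44
```

```bash
python3 - <<'E'
from h import *
rk();f=manip.grab_frame("wrist");cv2.imwrite("pics/w8.png",f["color"])
g=manip.grab_frame("scene")["color"]
cv2.imwrite("pics/s8.png",cv2.resize(g[160:340,180:340],None,fx=3.3,fy=3.3))
E
```

```text
t 8.7 p [ 0.4458 -0.2933  0.0545] xyaw -0.0637 z [-0.  0. -1.] F [ 0.82  1.56 -0.88] w 40.5 q [-0.58  0.43  1.95 -0.    0.76 -0.52]
rack [-0.0002 -0.0018  0.0545]
```

View pics/w8.png

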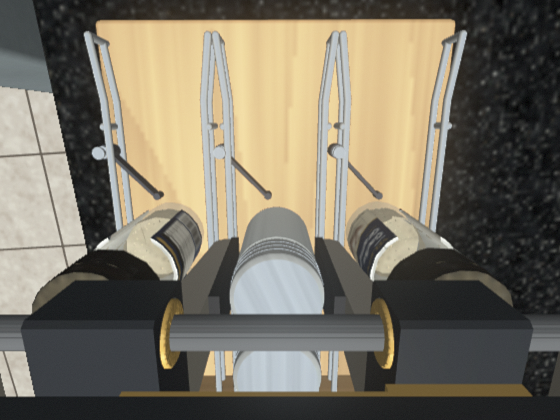

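View pics/s8.png

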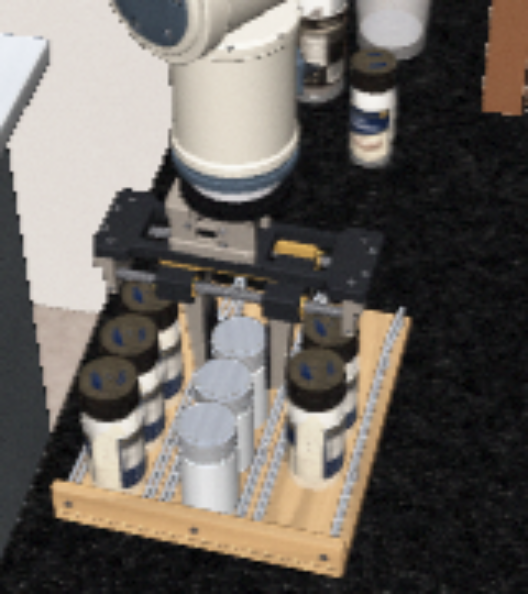

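Request:
servo_tool:
  series: "0 0.002 0 0 0 0 -1;0 0 0 0 0 0 -1;0 0 0 0 0 0 -0.05;0 0 0 0 0 0 0.02;0 0 0 0 0 0 0.02;0 0 0 0 0 0 0.02"

```text
t: 9.4
eef_pos: [0.4459, -0.2948, 0.0546]
tool_rot: [3.14, -0.1, 0.0]
contact_force: [-0.2, 0.2, -0.7]
grip_width: 0.508
```

```bash
python3 - <<'E'
from h import *
rk();f=manip.grab_frame("wrist");cv2.imwrite("pics/w9.png",f["color"])
E
```

```text
t 9.4 p [ 0.4459 -0.2948  0.0546] xyaw -0.0634 z [ 0. -0. -1.] F [-0.23  0.19 -0.73] w 46.8 q [-0.59  0.43  1.95 -0.    0.76 -0.52]
rack [ 0.0001 -0.0034  0.0546]
```

View pics/w9.png

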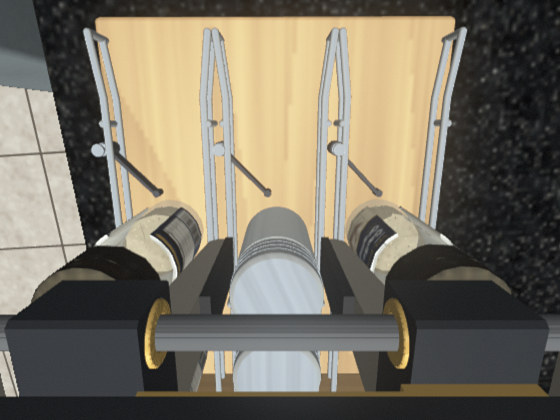

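Request:
servo_tool:
  series: "0 0 -0.02 0 0 0 0.02;0 0 -0.035 0 0 0 0.02;0 0 -0.045 0 0 0 0.02;0 0 -0.045 0 0 0 0.5;0.005 -0.04 0 0 0 0 0.5;0.005 -0.045 0 0 0 0 0.5;0.005 -0.045 0 0 0 0 0.5;0.005 -0.045 0 0 0 0 0.5"

```text
t: 10.25
eef_pos: [0.4769, -0.12, 0.1999]
tool_rot: [3.14, -0.101, 0.001]
contact_force: [-0.7, -0.5, 0.1]
grip_width: 0.752
```

Request:
servo_tool:
  series: "0.0055 -0.045 0 0 0 0 0.5;0 -0.045 0 0 0 0 0.5;0 -0.045 0 0 0 0 0.5;0 -0.022 0 0 0 0 0.5;0 0 0 0 0 0 0.5;0 0 0 0 0 0 0.5;0 0 0 0 0 0 0.5"

```text
t: 10.95
eef_pos: [0.4923, 0.0339, 0.1995]
tool_rot: [3.14, -0.101, -0.0]
contact_force: [0.2, -0.7, 0.1]
grip_width: 0.75
```

```bash
python3 - <<'E'
from h import *
rk();T,s=tool();f=manip.grab_frame("wrist");cv2.imwrite("pics/w10.png",f["color"])
C=T@np.array(f["mount"])
p=np.linalg.inv(C)@[.4925,.036,.105,1];print(f["cx"]+f["fx"]*p[0]/-p[2],f["cy"]+f["fy"]*p[1]/p[2])
E
```

```text
t 10.95 p [0.4923 0.0339 0.1995] xyaw -0.0641 z [-0. -0. -1.] F [ 0.17 -0.72  0.07] w 69.0 q [ 0.07  0.16  1.92 -0.    1.05  0.13]
rack [0.0254 0.3277 0.1995]
276.48812296215914 207.991915244295
```

View pics/w10.png

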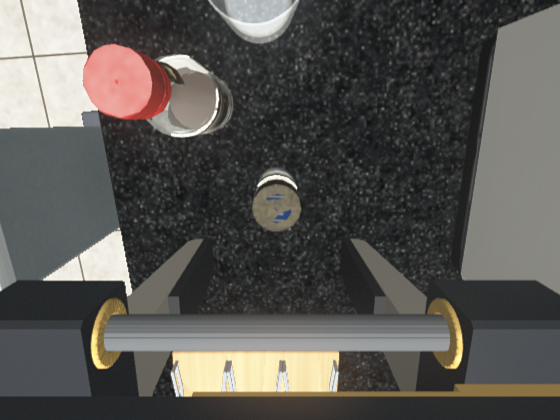

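Request:
servo_tool:
  series: "0 -0.003 0.04 0 0 0 0.5;0 0 0.045 0 0 0 0.5;0 0 0.04 0 0 0 0.5;0 0 0.0185 0 0 0 0.5;0 0 0 0 0 0 0.5;0 0 0 0 0 0 -1;0 0 0 0 0 0 -1;0 0 0 0 0 0 -1"
  grip_force: 15

```text
t: 11.8
eef_pos: [0.4937, 0.0377, 0.0575]
tool_rot: [-3.14, 0.1, -0.004]
contact_force: [-0.1, -0.7, 0.4]
grip_width: 0.513
```

Request:
servo_tool:
  series: "0 0 0 0 0 0 -1;0 0 0 0 0 0 -1;0 0 0 0 0 0 -1"

```text
t: 12.1
eef_pos: [0.4932, 0.0379, 0.057]
tool_rot: [-3.14, 0.099, -0.002]
contact_force: [-1.1, -1.0, 7.7]
grip_width: 0.445
```

```bash
python3 -c "
from h import *
rk()"
```

```text
t 12.1 p [0.4932 0.0379 0.057 ] xyaw -0.0633 z [ 0.002  0.    -1.   ] F [-1.06 -0.99  7.7 ] w 41.0 q [ 0.07  0.37  2.04 -0.    0.73  0.14]
rack [0.0261 0.3318 0.057 ]
```

Request:
servo_tool:
  series: "0 0 -0.01 0 0 0 -1;0 0 -0.03 0 0 0 -1;0 0 -0.02 0 0 0 -1;0.01 0.035 0 0 0 0 -1;0.01 0.045 0 0 0 0 -1;0.01 0.045 0 0 0 0 -1;0.01 0.045 0 0 0 0 -1;0 0.035 0 0 0 0 -1"

```text
t: 12.9
eef_pos: [0.5205, -0.1719, 0.117]
tool_rot: [3.139, -0.1, 0.003]
contact_force: [-0.3, -0.1, -1.9]
grip_width: 0.442
```

Request:
servo_tool:
  series: "0 0.02 0 0 0 0 -1;0 0.0065 0 0 0 0 -1;0 0 0 0 0 0 -1;0 0 0 0 0 0 -1;0 0 0 0 0 0 -1"

```text
t: 13.4
eef_pos: [0.5179, -0.1945, 0.1162]
tool_rot: [-3.14, 0.098, 0.0]
contact_force: [-0.0, -0.6, -0.3]
grip_width: 0.44
```

```bash
python3 - <<'E'
from h import *
rk();f=manip.grab_frame("wrist");cv2.imwrite("pics/w11.png",f["color"])
g=manip.grab_frame("scene")["color"]
cv2.imwrite("pics/s11.png",cv2.resize(g[100:340,180:340],None,fx=2.5,fy=2.5))
E
```

```text
t 13.4 p [ 0.5179 -0.1945  0.1162] xyaw -0.0623 z [-0.  0. -1.] F [-0.02 -0.56 -0.28] w 40.5 q [-0.36  0.36  1.87  0.    0.91 -0.3 ]
rack [0.0655 0.1014 0.1162]
```

View pics/w11.png

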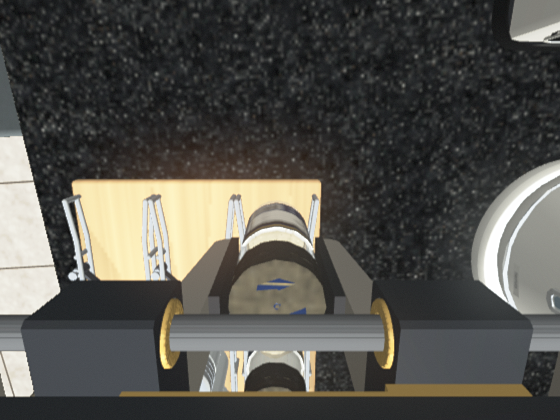

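View pics/s11.png

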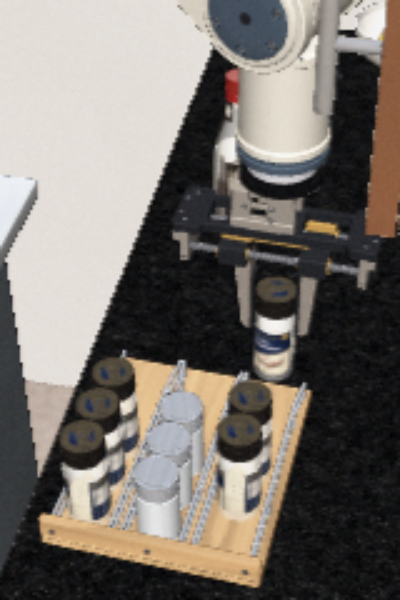

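Request:
servo_tool:
  series: "0 0 0.02 0 0 0 -1;0 0 0.016 0 0 0 -1;0 0 0.0075 0 0 0 -1;0 0 0 0 0 0 -1;0 0.006 0.001 0 0 0 -1;0 0.008 0 0 0 0 -1;0 0.008 0 0 0 0 -1;0 0.008 0 0 0 0 -1"

```text
t: 14.3
eef_pos: [0.5161, -0.2268, 0.072]
tool_rot: [3.14, -0.1, 0.001]
contact_force: [0.2, -0.8, -1.9]
grip_width: 0.441
```

```bash
python3 -c "
from h import *
rk()"
```

```text
t 14.3 p [ 0.5161 -0.2268  0.072 ] xyaw -0.0639 z [ 0.001 -0.    -1.   ] F [ 0.21 -0.8  -1.87] w 40.5 q [-0.42  0.43  1.88 -0.    0.83 -0.35]
rack [0.0658 0.069  0.072 ]
```

Request:
servo_tool:
  series: "0 0.008 0 0 0 0 -1;0 0.008 0 0 0 0 -1;0 0.007 0 0 0 0 -1;0 0.007 0 0 0 0 -1;0 0.007 0 0 0 0 -1;0 0.007 0 0 0 0 -1;0 0.007 0 0 0 0 -1;0 0.007 0 0 0 0 -1"

```text
t: 15.1
eef_pos: [0.5122, -0.2841, 0.0716]
tool_rot: [3.14, -0.1, 0.0]
contact_force: [1.0, 1.7, -1.1]
grip_width: 0.441
```

Request:
servo_tool:
  series: "0 0.007 0 0 0 0 -1;0 0.004 0 0 0 0 -1;0 0.002 0 0 0 0 -1;0 0 0 0 0 0 -1;0 0 0 0 0 0 -1"

```text
t: 15.6
eef_pos: [0.5113, -0.2965, 0.0715]
tool_rot: [3.14, -0.1, -0.0]
contact_force: [-0.9, -0.3, -0.2]
grip_width: 0.442
```

```bash
python3 - <<'E'
from h import *
rk();f=manip.grab_frame("wrist");cv2.imwrite("pics/w12.png",f["color"])
g=manip.grab_frame("scene")["color"]
cv2.imwrite("pics/s12.png",cv2.resize(g[160:340,180:340],None,fx=3.3,fy=3.3))
E
```

```text
t 15.6 p [ 0.5113 -0.2965  0.0715] xyaw -0.0634 z [-0. -0. -1.] F [-0.92 -0.33 -0.15] w 40.6 q [-0.53  0.47  1.82 -0.    0.85 -0.46]
rack [ 0.0654 -0.0009  0.0715]
```

View pics/w12.png

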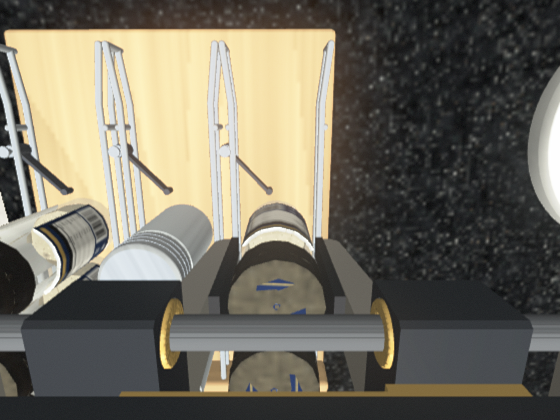

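View pics/s12.png

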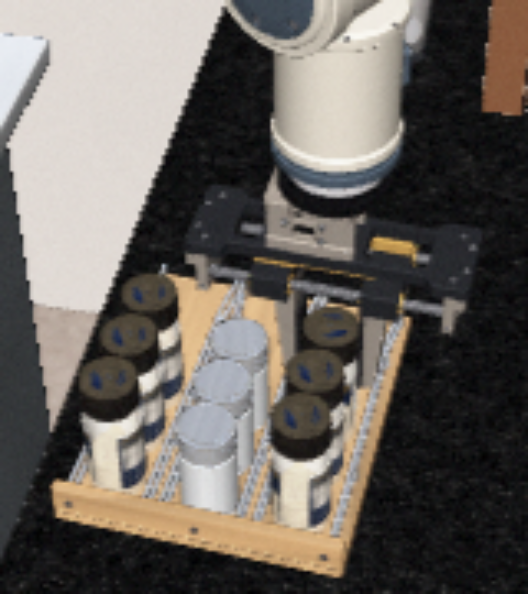

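The catch in lane 3 is closed: its tongue from (226,150) to (270,190) is parallel to the others. I'll push 2 mm more, release to 47 mm, lift and check.

Request:
servo_tool:
  series: "0 0.002 0 0 0 0 -1;0 0 0 0 0 0 -1;0 0 0 0 0 0 -0.05;0 0 0 0 0 0 0.02;0 0 0 0 0 0 0.02;0 0 0 0 0 0 0.02;0 0 -0.01 0 0 0 0.02;0 0 -0.03 0 0 0 0.02"

```text
t: 16.5
eef_pos: [0.5096, -0.2975, 0.1102]
tool_rot: [-3.138, 0.1, 0.007]
contact_force: [0.3, -0.0, 0.0]
grip_width: 0.511
```

Request:
servo_tool:
  series: "0 0 -0.045 0 0 0 0.02;0 0 -0.045 0 0 0 0.02;-0.02 -0.035 -0.02 0 0 0 0.02;-0.02 -0.04 -0.02 0 0 0 0.5;-0.02 -0.02 0 0 0 0 0.5;0 0 0 0 0 0 0.5;0 0 0 0 0 0 0.5;0 0 0 0 0 0 0.5"

```text
t: 17.3
eef_pos: [0.4581, -0.2006, 0.2419]
tool_rot: [3.14, -0.1, 0.001]
contact_force: [-0.4, -0.5, 0.1]
grip_width: 0.749
```

```bash
python3 - <<'E'
from h import *
rk();T,s=tool();f=manip.grab_frame("wrist");C=T@np.array(f["mount"]);np.savez("w13.npz",C=C);cv2.imwrite("pics/w13.png",f["color"])
g=manip.grab_frame("top")["color"];cv2.imwrite("pics/t13.png",g)
E
```

```text
t 17.3 p [ 0.4581 -0.2006  0.2419] xyaw -0.0637 z [ 0.001 -0.    -1.   ] F [-0.39 -0.51  0.07] w 68.9 q [-0.42  0.13  1.86 -0.    1.15 -0.35]
rack [0.0062 0.0915 0.2419]
```

View pics/w13.png

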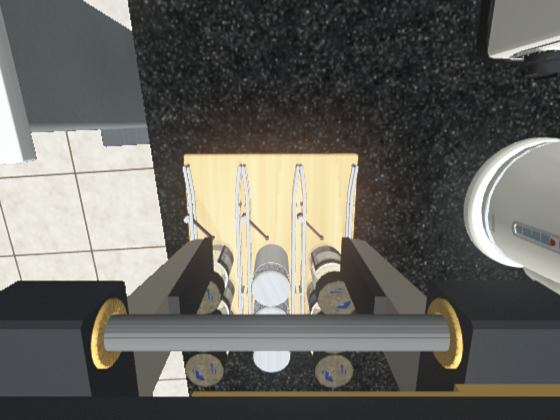

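View pics/t13.png

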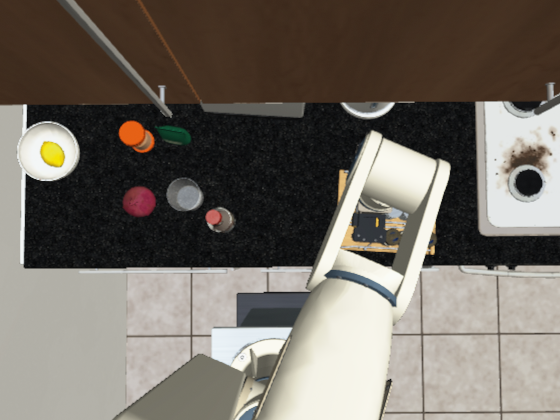

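The bystanders are where they were: bottle (220,220), glass (185,194), onion (139,202). Next I'll check the spares and the catches numerically.

```bash
python3 - <<'E'
from h import *
f=manip.grab_frame("wrist");C=np.load("w13.npz")["C"];c=cv2.imread("pics/w13.png")
cv2.imwrite("pics/w13z.png",cv2.resize(c[145:325,175:370],None,fx=3.3,fy=3.3,interpolation=cv2.INTER_CUBIC))
Rz=R.from_euler('z',-.0635)
for n,u,v,z in[("tin",270,288,.096),("tin1",271,353,.096),("jar",336,297,.119),("p1",187,219,.031),("t1",213,238,.026),("p2",242,218,.031),("t2",267,238,.026),("p3",299,217,.031),("t3",322,238,.026)]:
    p=onz(f,u,v,z,C);print(n,Rz.inv().apply(p-[.4461,-.2915,0])[:2].round(4))
g0=cv2.imread("pics/top0.png");g1=cv2.imread("pics/t13.png")
print(np.abs(g0[160:240,115:245].astype(int)-g1[160:240,115:245]).mean())
E
```

```text
tin [-0.0003 -0.0043]
tin1 [ 0.0003 -0.0817]
jar [ 0.0633 -0.0017]
p1 [-0.0984  0.0505]
t1 [-0.0701  0.0252]
p2 [-0.034   0.0516]
t2 [-0.005   0.0251]
p3 [0.0328 0.0528]
t3 [0.0613 0.025 ]
6.728493589743589
```

View pics/w13z.png

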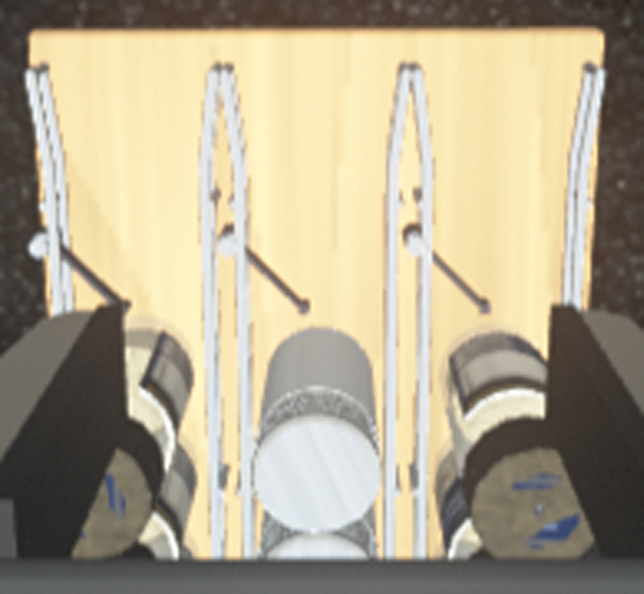

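```bash
python3 - <<'E'
from h import *
a=cv2.imread("pics/top0.png",0);b=cv2.imread("pics/t13.png",0)
for n,(x0,x1,y0,y1) in dict(bot=(203,238,204,236),glass=(165,206,176,214),onion=(120,158,184,220)).items():
    r=cv2.matchTemplate(b[y0-8:y1+8,x0-8:x1+8],a[y0:y1,x0:x1],cv2.TM_CCOEFF_NORMED);print(n,np.unravel_index(r.argmax(),r.shape),r.max())
s=manip.read_state();print(s["t"],abs(s["qvel"]).max())
manip.job_done()
E
```

```text
bot (np.int64(8), np.int64(8)) 0.99982756
glass (np.int64(8), np.int64(8)) 0.99966806
onion (np.int64(8), np.int64(8)) 0.99963003
17.45 0.005434313791807448
the job is handed in; nothing more can be done
```

Both spares are loaded and I handed the job in at about 17.5 s. The hand-in call gave no verdict.

- **Spare tin:** I gripped it upright and slid it into lane 2, pushing the older tins towards the hob. It now stands at rack y ≈ -4 mm.
- **Spare jar:** I did the same in lane 3, and it stands at rack y ≈ -2 mm. Both are past the 6 mm limit.
- **Catches:** all three catches look closed, with tips at rack y ≈ 25 mm, about 5 mm short of the lane middle.
- **Full lane:** lane 1's jars looked upright in the last scene picture. I checked them only by eye, without measuring again at the end.
- **Bystanders:** the bottle, the glass and the onion show no shift in the overhead picture compared with the start.

Two checks disagreed. Early overhead positions were about 5 mm off the wrist camera's in x, so I used the wrist camera, which matched the rack's known sizes to within about 2–3 mm. The overhead before-and-after difference was not zero around the bystanders (mean 6.7 grey levels). I put that down to a lighting change, because template matching gave no shift for any of the three.

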